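Set the sight plate and hold a probe rod in a guide bore

TASK

Set up a clearance check: take the flat aluminium sight plate out of its slotted wooden rack and lean it against the upright face of the iron angle plate, on the side towards the guide stand: its bottom short edge on the table, square to the face and roughly centred on it, sloping about 20 to 25 degrees from upright, and let go of it. Then draw the probe rod out of its socket block by its square handle and lower it from above through the hole of the guide stand without ever touching the guide stand, until its tip hangs about midway between the overhanging guide plate and the stand's base. Finish while still holding the rod there, upright, still and centred in the hole, with the sight plate still leaning; leave the other things on the bench alone.

Things in the scene. Friction and masses are not known exactly. Their poses are not given: they have to be found in the camera images.
- plate: sight plate: loose flat aluminium slab, 90 mm wide (its x), 8 mm thick (its y), 130 mm tall (its z), about 0.25 kg. Origin at the centre of its bottom short edge face. Starts standing upright in the rack's slot, bottom 8 mm above the table, upper 96 mm or so free above the rack. Its two faces are alike
- rack: wooden slotted rack fixed to the table, 104 (x) x 50 (y) x 42 mm tall, with a slot 12 mm wide along its x, slot floor at 8 mm. Origin at the centre of its underside
- angle_plate: dark iron angle plate fixed to the table. Origin at the foot of its upright face, mid-width, on the table; its x runs along the face, its -y points out of the face towards the guide stand. Face 110 mm wide and 65 mm tall; upright wall 12 mm thick; behind it (+y) a foot and two ribs reach 50 mm back, no higher than the face
- guide: guide stand fixed to the table: steel base 120 (x) x 80 (y) x 12 mm thick, post 26 x 60 mm at its -x end (centre at x -45 mm), and on the post a steel guide plate 120 x 70 x 14 mm whose underside is 96 mm and top 110 mm above the table. Origin at the centre of its underside
- guide_hole (a point): centre of the upper mouth of the vertical through hole (bore diameter 24 mm, 14 mm deep) in the guide plate, 110 mm above the table; 20 mm along +x from the stand's origin. Below the bore there is free air from 96 mm down to the base's top at 12 mm
- socket: black plastic socket block fixed to the table, 64 x 64 x 55 mm tall, with one round hole, 15 mm wide and 45 mm deep, in the middle of its top. Origin at the centre of its underside
- rod: probe rod, loose, about 0.2 kg: round steel shank 12 mm in diameter and 135 mm long with a chamfered tip, below a dark square handle 20 x 20 mm and 45 mm tall (flats square to its x and y). Origin at the tip, z up the rod: handle from 135 to 180 mm above the tip. Starts standing in the socket block, tip 10 mm above the table
- spool: bystander, loose: turned aluminium spool, 48 mm wide, 50 mm tall; origin at its base
- collar: bystander, loose: steel ring, 50 mm outside, 20 mm tall; origin at its base
- wrench: bystander, loose: wrench lying flat, 180 mm long
- oil: bystander, loose: grey plastic bottle, 50 mm wide, 110 mm tall; origin at its base
- brush: bystander, loose: brush lying flat, 190 mm long
- tin: bystander, loose: steel tin, 60 mm wide, 60 mm tall; origin at its base
- gauge_block: bystander, loose: steel block 60 x 35 x 30 mm; origin at its base
Not all that is in view belongs to the job. Several things have the shape of the plate; the one meant has the colours described above.

How it is judged:
On the way, in this order (a step that is already met when the one before it is completed fails the run):
1. the sight plate leans, let go, against the angle plate's face (angle between plate's own z axis and vertical between 0.18 and 0.62 rad and contact force between plate and angle_plate above 0.1 N and height (world z) of plate below 0.012 m and contact force between plate and the fingers below 0.05 N and linear speed of plate below 0.03 m/s and x of plate in the frame of angle_plate between -0.05 and 0.05 m and y of plate in the frame of angle_plate between -0.075 and -0.008 m and angle between the x axis of plate and the x axis of angle_plate, either way round below 0.3 rad), for 0.3 s.
2. the upright rod is held with its tip over the guide hole, above the guide plate (horizontal distance between rod and guide_hole below 0.012 m and height (world z) of rod above 0.111 m and angle between rod's own z axis and vertical below 0.1 rad and contact force between rod and the fingers above 1 N), for 0.05 s.
At the end, for the whole second after the job is handed in: Rod in the fingers, tip 32-78 mm above the table and within 4 mm of the hole's axis, tilt < 0.05 rad, still, not touching the stand; plate let go, at rest on the angle plate at 0.18-0.62 rad from upright, foot on the table 8-75 mm before the face, within 50 mm of its middle, square within 0.3 rad (all of step 1 and horizontal distance between rod and guide_hole below 0.004 m and angle between rod's own z axis and vertical below 0.05 rad and height (world z) of rod between 0.032 and 0.078 m and contact force between rod and the fingers above 1 N and contact force between rod and guide below 0.1 N and linear speed of rod below 0.02 m/s); the arm keeps its last pose, push and grip.
It fails at once if the rod touches the guide stand (over 0.3 N) (contact force between rod and guide above 0.3 N).
It fails at once if a bystander is moved by more than 30 mm (distance of any of spool, collar, wrench, oil, brush, tin, gauge_block from where it was at the start of the episode above 0.03 m).
It also fails if it takes over 67 s, if anything falls off the work surface, if the arm or the gripper's body presses on something with over 40 N, if the wrist force passes 120 N, or if a joint passes its speed limit or range.

ROBOT

A 7-joint arm with a two-finger parallel gripper is mounted at the origin on the work surface. World frame = base frame: x ahead of the robot, y to its left, z up, the work surface at z = 0. Lengths are in m, angles in rad, forces in N, time in s.
With the tool pointing down it reaches from about 0.35 to 0.9 m from the base axis. Payload 19.9 kg.
Tool frame: the origin (TCP) lies on the front face of the gripper's body, between the roots of the fingers; the fingertips stand 97 mm ahead of it and the grasp point (between the pads) lies 78 mm ahead of it; z points along the fingers, y is the direction in which the jaws open and shut (so a half turn about z gives the same grasp; the last joint's range is limited). The gripper opens to 94 mm and grips with 3 to 60 N. Pads are 16 mm wide; open, the fingers measure 119 mm over their backs; the gripper's body (75 mm by 177 mm) begins 78 mm behind the grasp point.
Start: joints at [1.212, 0.417, -0.01, 1.614, 0.005, 1.111, -0.053], TCP at [0.195, -0.594, 0.303] pointing down, gripper open.
Joint ranges: [-2.81, 2.81], [-0.39, 2.02], [-1.27, 1.25], [0.06, 2.57], [-1.19, 4.33], [0.19, 2], [-2.82, 2.82]. Speed limits (rad/s): [1.89, 1.89, 2.39, 2.39, 3.01, 3.01, 3.01].

INTERFACE

Orientations are given as a unit quaternion [x, y, z, w].
In Python, from rig import arm gives the robot as it stands.
- The arm moves only by the shell command python3 -m inch 'ROWS'. ROWS is JSON, one flat list of numbers, 5 for each row, row after row: the shift along the tool's x, y, z in m, then the turn about the tool's z in degrees, then the finger opening in m, from 0 to 0.094. In form: [dx, dy, dz, roll, claw, dx, dy, dz, roll, claw, ...]. A call has 1 to 12 rows; each row shifts and turns the commanded pose from where the row before left it, along the tool's axes as they then stand; what a row does not reach is not made up. A row lasts 1/10 s, in which the tool goes at most 50 mm and 8.59 degrees, less where a joint would pass 70% of its speed; a pose out of reach is approached as far as the arm can. A call with a gripper value outside its range is refused whole. The fingers move at their own pace and stop on an object; the grip force is fixed at half the most. Time passes only in rows, so rows that do not move let the fingers close. It gives the time, the measured TCP pose, the force and the opening at its end, in the units of the state.
- arm.read_state(): the state, without advancing time (a new reading comes with each control period).
- arm.snapshot(name): name is "scene" or "top" or "wrist"; returns the picture (480x640x3 uint8, red, green, blue); there is no depth.
- arm.get_calibration(name): a dict with "fx", "fy", "cx", "cy" (pixels), "R" (3x3) and "t" (3): a world point X has camera coordinates R X + t. Camera axes: x right, y down, z forward; pixel columns grow to the right and rows downward; lengths in m; the calibration is good to about 2 mm. A picture is of the moment at which its call begins: read the wrist's pose just before it. get_calibration takes no time and is no camera call; for the wrist camera it gives the pose at the moment of the call.
- arm.finish_job(): hands the job in, once; it reports no verdict.
The state is a dict: "t": time; "joints": joint angles; "joint_velocities": joint speeds; "effort": joint torques, N m; "ee_pos": TCP position; "tool_rot": TCP orientation; "force": force on the tool from outside, world axes, zero at the start; "wrist_torque": the same for the moment, N m; "finger_gap": finger opening in m.
Only numpy, scipy, OpenCV 4.12 (cv2) and the standard library are available. Lean on these libraries where they do the work, as an engineer would, in place of code of your own. Each camera call takes 0.05 s, during which the arm holds its last target.

## Working session

There is one attempt and no reset: what is moved stays moved. The work goes in short steps, Python scripts to look and compute and a shell command to move; the robot and the scene stay as the last step left them, time stands still between calls to the robot, and variables do not carry over. Pictures are saved under pics/ and viewed, and the job is handed in when it is done.

```bash
ls; mkdir -p pics; python3 - <<'E'
from rig import arm
import cv2
s=arm.read_state(); print(s['t'],s['ee_pos'],s['tool_rot'],s['finger_gap'])
for n in ['scene','top','wrist']:
    im=arm.snapshot(n); cv2.imwrite(f'pics/{n}0.png',im[...,::-1])
    c=arm.get_calibration(n); print(n,c)
E
```

```text
pics
0.0 [ 0.19465681 -0.5936306   0.30200929] [ 9.87477247e-01  1.57760232e-01 -1.30507327e-04 -6.15121442e-04] 0.09368026963757813
scene {'fx': 536.0249317813472, 'fy': 536.0249317813472, 'cx': 331.5052486118799, 'cy': 230.14633259291674, 'R': array([[ 0.50174713,  0.86486543,  0.01605025],
       [ 0.68462113, -0.38570138, -0.61848876],
       [-0.52871895,  0.3213133 , -0.78562971]]), 't': array([-0.304163  , -0.26906267,  1.48836541])}
top {'fx': 565.4815548649534, 'fy': 565.4815548649534, 'cx': 321.3057295358185, 'cy': 237.47347555035964, 'R': array([[ 0.01339386, -0.99986546,  0.00946926],
       [-0.99699074, -0.01407731, -0.07623181],
       [ 0.07635486, -0.00841973, -0.99704516]]), 't': array([0.02632735, 0.54385539, 1.58001088])}
wrist {'fx': 406.88824189706315, 'fy': 406.88824189706315, 'cx': 323.3284455170978, 'cy': 235.6336608415231, 'R': array([[ 0.31212935, -0.950039  , -0.00108179],
       [-0.91106988, -0.29964868,  0.28312955],
       [-0.26930827, -0.08738745, -0.95908106]]), 't': array([-0.6247681 , -0.03020971,  0.39179112])}
```

View pics/scene0.png

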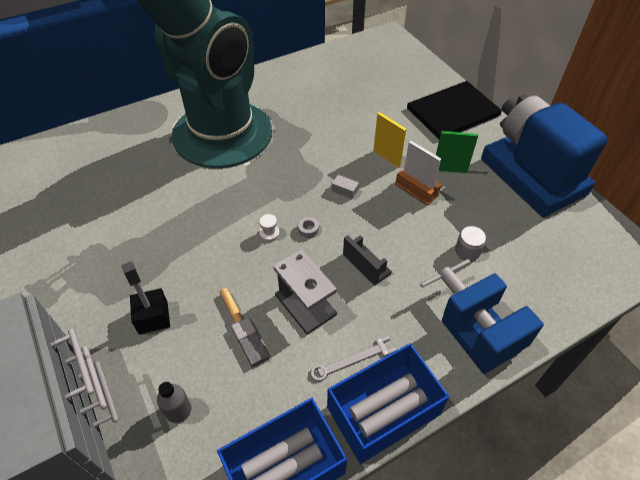

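View pics/top0.png

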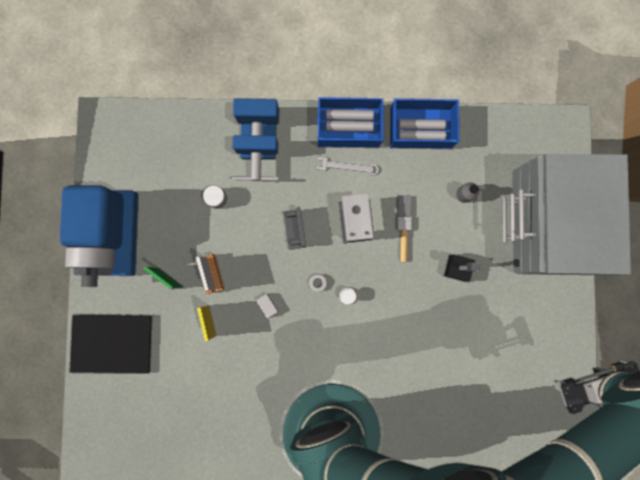

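View pics/wrist0.png

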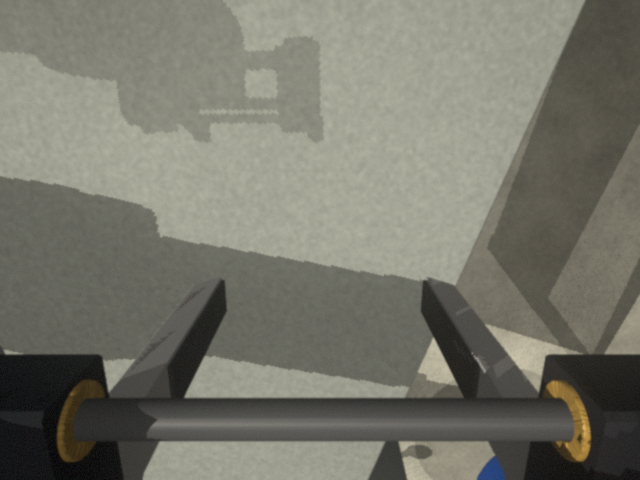

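```bash
cat > h.py <<'E'
import numpy as np, cv2, sys
from rig import arm
from scipy.spatial.transform import Rotation as Ro
def bp(c,u,v,z):
    d=c['R'].T@np.array([(u-c['cx'])/c['fx'],(v-c['cy'])/c['fy'],1]); o=-c['R'].T@c['t']
    return o+d*(z-o[2])/d[2]
def pj(c,X):
    p=c['R']@np.asarray(X)+c['t']; return c['fx']*p[0]/p[2]+c['cx'],c['fy']*p[1]/p[2]+c['cy']
def crop(im,x0,y0,x1,y1,k,name):
    cv2.imwrite(name,cv2.resize(im[y0:y1,x0:x1,::-1],None,fx=k,fy=k,interpolation=cv2.INTER_CUBIC))
def pose():
    s=arm.read_state(); r=Ro.from_quat(s['tool_rot']); return s,r
def go(x,y,z,yaw=None):
    "needed shift in tool axes; yaw=world angle of tool y (mod 180), deg"
    s,r=pose(); M=r.as_matrix(); d=M.T@(np.array([x,y,z])-s['ee_pos'])
    cur=np.degrees(np.arctan2(M[1,1],M[0,1])); print('tool-y yaw',cur.round(2),'shift mm',(d*1000).round(1))
    if yaw is not None: print('roll about tool z (pointing down):',-(((yaw-cur)+90)%180-90), 'j7',s['joints'][6])
E
python3 - <<'E'
import cv2
from h import *
t=cv2.imread('pics/top0.png')[...,::-1]; s=cv2.imread('pics/scene0.png')[...,::-1]
crop(t,140,170,400,350,3,'pics/tc1.png'); crop(s,220,110,500,330,2.8,'pics/sc1.png'); crop(t,420,160,540,300,4,'pics/tc2.png')
ct=arm.get_calibration('top')
for n,u,v,z in [('platetop',204,273,.138),('rack',215,272,.042),('angle',293,228,.065),('hole',357,210,.11),('guideplate',357,218,.11),('socket',459,268,.055)]:
    print(n,bp(ct,u,v,z).round(3))
print(Ro.from_quat(arm.read_state()['tool_rot']).as_matrix().round(3))
c=arm.get_calibration('wrist');M=Ro.from_quat(arm.read_state()['tool_rot']).as_matrix()
print('cam in tool',M.T@(-c['R'].T@c['t']-arm.read_state()['ee_pos'])); print((c['R']@M).round(3))
E
```

```text
platetop [0.437 0.339 0.138]
rack [0.442 0.328 0.042]
angle [0.565 0.112 0.065]
hole [ 0.612 -0.06   0.11 ]
guideplate [ 0.59 -0.06  0.11]
socket [ 0.462 -0.348  0.055]
[[ 0.95   0.312 -0.   ]
 [ 0.312 -0.95   0.001]
 [-0.    -0.001 -1.   ]]
cam in tool [ 0.0823769   0.00024773 -0.08143657]
[[ 0.001  1.     0.   ]
 [-0.959  0.001 -0.283]
 [-0.283 -0.     0.959]]
```

View pics/tc1.png

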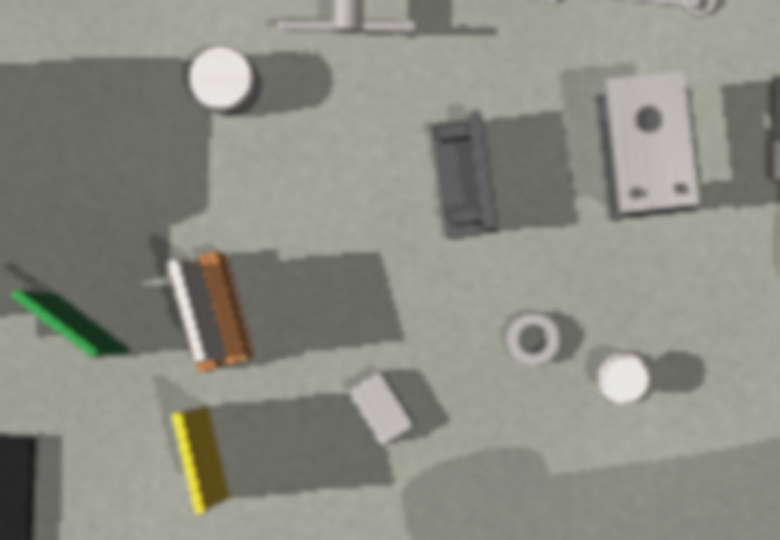

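View pics/sc1.png

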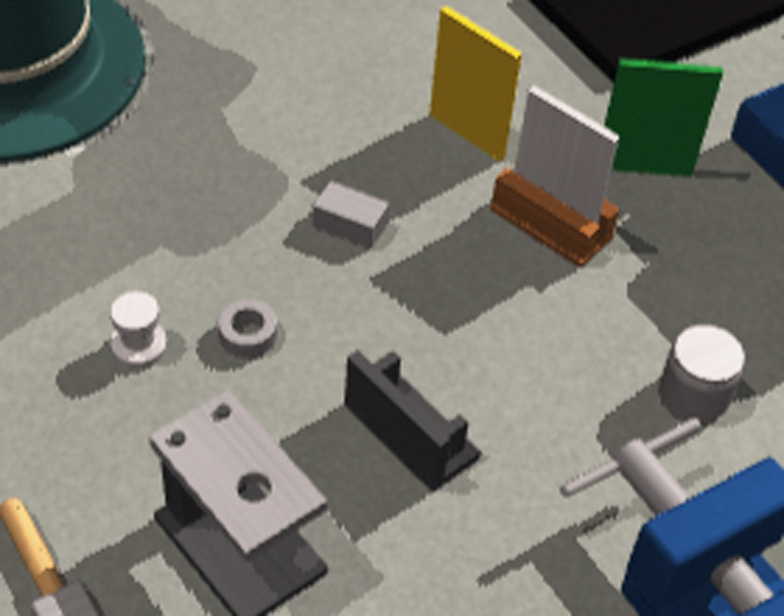

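View pics/tc2.png

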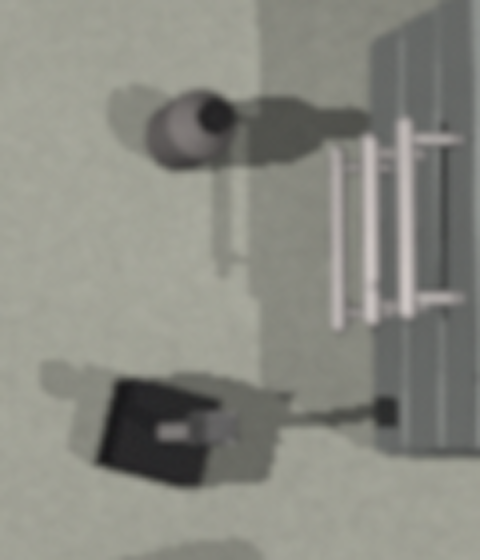

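```bash
python3 -m inch '[0,0,-0.03,0,0.094, 0.01,-0.01,-0.03,0,0.094, 0.02,-0.015,-0.03,0,0.094, 0.035,-0.02,-0.01,0,0.094, 0.04,-0.02,0,0,0.094, 0.04,-0.02,0,0,0.094, 0.04,-0.02,0,0,0.094, 0.04,-0.02,0,0,0.094, 0.025,-0.015,0,0,0.094, 0.015,-0.01,0,0,0.094, 0,0,0,0,0.094, 0,0,0,0,0.094]'
python3 - <<'E'
from h import *
s,r=pose(); print(s['ee_pos']); print(arm.get_calibration('wrist'))
np.save('cw1.npy',arm.get_calibration('wrist'),allow_pickle=True)
im=arm.snapshot('wrist'); cv2.imwrite('pics/w1.png',im[...,::-1])
E
```

```text
t: 1.35
ee_pos: [0.3995, -0.3691, 0.4025]
tool_rot: [0.987, 0.158, -0.0, -0.0]
force: [-0.4, 0.8, 0.1]
finger_gap: 0.094
[ 0.39946717 -0.36912079  0.40249795]
{'fx': 406.88824189706315, 'fy': 406.88824189706315, 'cx': 323.3284455170978, 'cy': 235.6336608415231, 'R': array([[ 3.12185072e-01, -9.50021253e-01, -3.14424061e-04],
       [-9.11037243e-01, -2.99468398e-01,  2.83425157e-01],
       [-2.69354083e-01, -8.81946511e-02, -9.58994307e-01]]), 't': array([-0.47552861,  0.19524183,  0.56249154])}
```

View pics/w1.png

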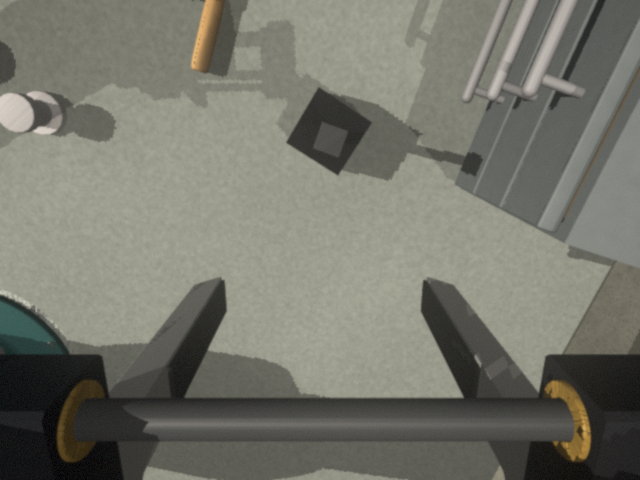

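```bash
python3 -m inch '[0.015,-0.015,0,0,0.094, 0.03,-0.035,0,0,0.094, 0.03,-0.04,0,0,0.094, 0.03,-0.04,0,0,0.094, 0.03,-0.04,0,0,0.094, 0.03,-0.04,0,0,0.094, 0.03,-0.04,0,0,0.094, 0.03,-0.03,0,0,0.094, 0.02,-0.015,0,0,0.094, 0.015,-0.01,0,0,0.094, 0,0,0,0,0.094, 0,0,0,0,0.094]'
cat >> h.py <<'E'
def snap(n,tag):
    import pickle
    s,_=pose(); c=arm.get_calibration(n); im=arm.snapshot(n)
    pickle.dump(c,open(f'{tag}.pkl','wb')); cv2.imwrite(f'pics/{tag}.png',im[...,::-1]); print(s['t'],s['ee_pos'].round(4),s['tool_rot'].round(4)); return c,im
def ld(tag):
    import pickle
    return pickle.load(open(f'{tag}.pkl','rb')), cv2.imread(f'pics/{tag}.png')[...,::-1]
E
python3 - <<'E'
from h import *
import pickle; pickle.dump(np.load('cw1.npy',allow_pickle=True).item(),open('w1.pkl','wb'))
snap('wrist','w2')
E
```

```text
t: 2.6
ee_pos: [0.5517, 0.0008, 0.4023]
tool_rot: [0.988, 0.157, -0.0, -0.0]
force: [0.3, -0.1, 0.1]
finger_gap: 0.0938
2.6 [0.5517 0.0008 0.4023] [ 9.876e-01  1.572e-01 -4.000e-04 -0.000e+00]
```

View pics/w2.png

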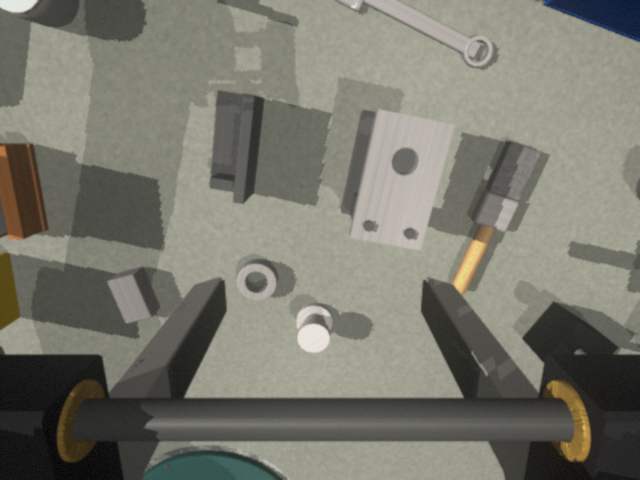

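Excellent view: angle plate near (240,145), hole at (405,161). Next the rack; then I measure on enlarged crops.

```bash
python3 -m inch '[-0.01,-0.02,0,0,0.094, -0.01,-0.035,0,0,0.094, -0.01,-0.04,0,0,0.094, -0.01,-0.04,0,0,0.094, -0.01,-0.04,0,0,0.094, -0.01,-0.04,0,0,0.094, -0.01,-0.04,0,0,0.094, -0.01,-0.04,0,0,0.094, 0,-0.03,0,0,0.094, 0,-0.015,0,0,0.094, 0,0,0,0,0.094, 0,0,0,0,0.094]'
python3 - <<'E'
from h import *
snap('wrist','w3')
c,i=ld('w2'); crop(i,200,80,470,260,2.9,'pics/w2c.png')
c,i=ld('w1'); crop(i,270,70,390,190,5,'pics/w1c.png')
E
```

```text
t: 3.85
ee_pos: [0.3705, 0.299, 0.4026]
tool_rot: [0.988, 0.157, 0.0, 0.0]
force: [0.5, -0.6, -0.1]
finger_gap: 0.0944
3.85 [0.3705 0.299  0.4026] [9.876e-01 1.571e-01 0.000e+00 2.000e-04]
```

View pics/w3.png

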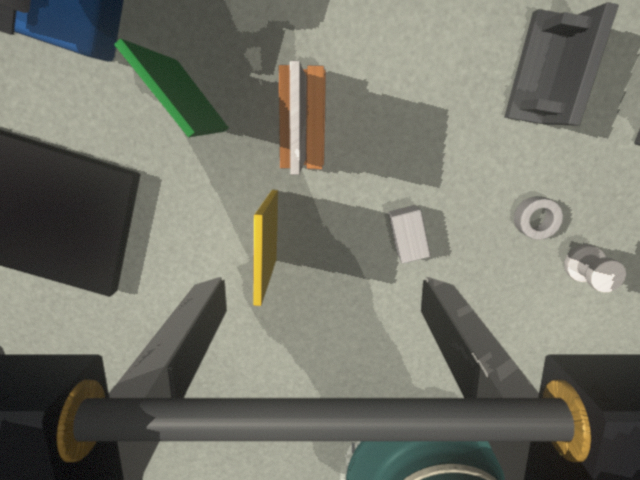

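View pics/w2c.png

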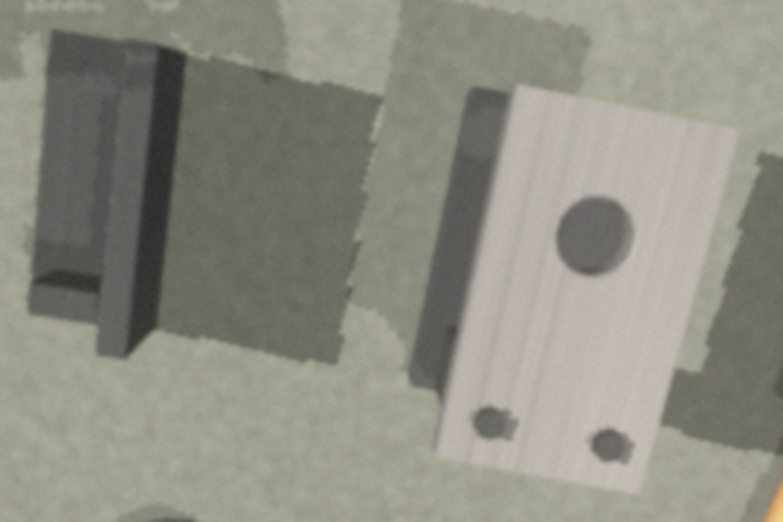

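View pics/w1c.png

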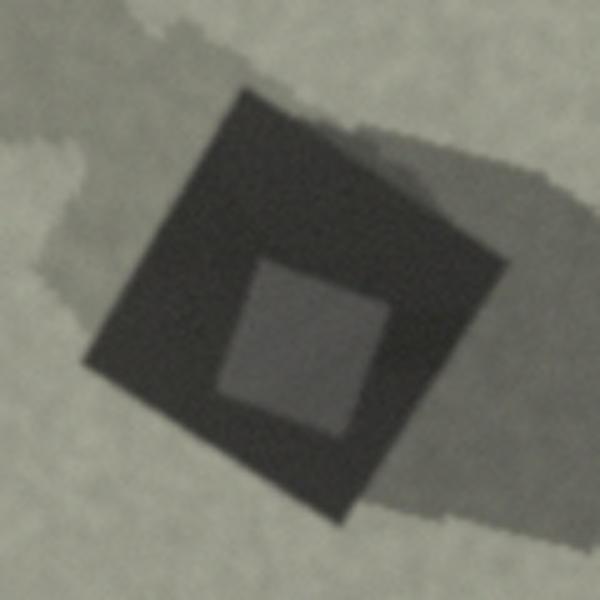

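```bash
cat > m.py <<'E'
from h import *
def ang(a,b): d=b-a; return np.degrees(np.arctan2(d[1],d[0])).round(1)
c,i=ld('w2'); P=lambda x,y,z:bp(c,200+x/2.9,80+y/2.9,z)
a,b=P(186,55,0),P(158,327,0); print('foot',a,b,(a+b)/2,ang(b,a),np.linalg.norm(a-b))
a,b=P(155,46,.065),P(125,356,.065); print('facetop',a,b,(a+b)/2,ang(b,a),np.linalg.norm(a-b))
q=[P(x,y,.11) for x,y in [(515,85),(737,128),(638,492),(437,457)]]; print('gp c',sum(q)/4,ang(q[3],q[0]),ang(q[2],q[1]),np.linalg.norm(q[0]-q[3]))
print('hole',P(595,235,.11), 'pred', sum(q)/4+.02*((q[0]-q[3])/np.linalg.norm(q[0]-q[3])))
c,i=ld('w1'); P=lambda x,y,z:bp(c,270+x/5,70+y/5,z)
q=[P(x,y,.19) for x,y in [(260,260),(390,300),(343,438),(217,388)]]; print('rod',sum(q)/4,ang(q[0],q[1]),ang(q[3],q[2]),ang(q[3],q[0]),np.linalg.norm(q[0]-q[1]))
q=[P(x,y,.055) for x,y in [(245,88),(510,262),(340,525),(83,362)]]; print('sock',sum(q)/4,ang(q[0],q[1]),ang(q[3],q[0]))
c,i=ld('w3'); crop(i,260,40,350,190,4,'pics/w3c.png')
E
python3 m.py
```

```text
foot [ 6.26088999e-01  9.51466534e-02 -5.55111512e-17] [0.51943527 0.07710818 0.        ] [ 5.72762134e-01  8.61274181e-02 -2.77555756e-17] 9.6 0.10816840846422471
facetop [0.62616051 0.09654592 0.065     ] [0.52037081 0.07877735 0.065     ] [0.57326566 0.08766164 0.065     ] 9.5 0.10727154334712109
gp c [ 0.59517309 -0.05975304  0.11      ] 7.8 7.3 0.11944414952237642
hole [ 0.61533958 -0.05687635  0.11      ] pred [ 0.61498702 -0.05703126  0.11      ]
rod [ 0.46395203 -0.35346341  0.19      ] -88.3 -93.1 -1.1 0.01896711396013595
sock [ 0.46359256 -0.35421544  0.055     ] -103.6 -14.1
```

```bash
ls pics/w3c.png
```

```text
pics/w3c.png
```

View pics/w3c.png

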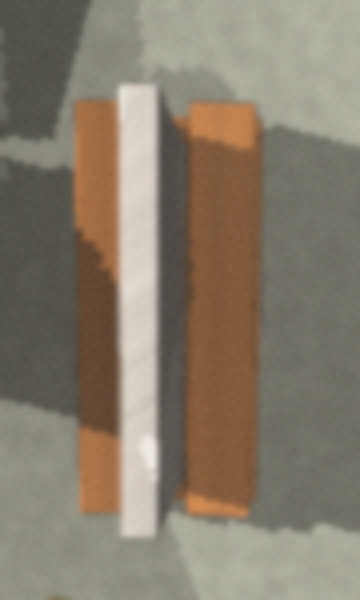

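```bash
python3 - <<'E'
from m import *
P=lambda x,y,z:bp(c,260+x/4,40+y/4,z)
q=[P(x,y,.138) for x,y in [(118,84),(157,84),(157,536),(120,538)]]; C=sum(q)/4; print('plate',C,ang(q[3],q[0]),ang(q[2],q[1]),np.linalg.norm(q[0]-q[3]),np.linalg.norm(q[0]-q[1]))
go(C[0],C[1],.200,ang(q[3],q[0])-90)
E
```

```text
foot [ 6.26088999e-01  9.51466534e-02 -5.55111512e-17] [0.51943527 0.07710818 0.        ] [ 5.72762134e-01  8.61274181e-02 -2.77555756e-17] 9.6 0.10816840846422471
facetop [0.62616051 0.09654592 0.065     ] [0.52037081 0.07877735 0.065     ] [0.57326566 0.08766164 0.065     ] 9.5 0.10727154334712109
gp c [ 0.59517309 -0.05975304  0.11      ] 7.8 7.3 0.11944414952237642
hole [ 0.61533958 -0.05687635  0.11      ] pred [ 0.61498702 -0.05703126  0.11      ]
rod [ 0.46395203 -0.35346341  0.19      ] -88.3 -93.1 -1.1 0.01896711396013595
sock [ 0.46359256 -0.35421544  0.055     ] -103.6 -14.1
plate [0.43833186 0.34559942 0.138     ] 17.0 17.2 0.08920182153151009 0.007673677187036609
tool-y yaw -71.96 shift mm [ 78.9 -23.7 202.6]
roll about tool z (pointing down): 1.0350937203149755 j7 -2.067215503060575
```

```bash
python3 -m inch '[0.02,-0.006,0,0,0.05, 0.03,-0.01,0.02,1,0.05, 0.02,-0.006,0.03,0,0.05, 0.009,-0.002,0.03,0,0.05, 0,0,0.03,0,0.05, 0,0,0.02,0,0.05, 0,0,0,0,0.05, 0,0,0,0,0.05]'
python3 - <<'E'
from h import *
go(.43833,.3456,.2,-73); snap('wrist','w4')
E
```

```text
t: 4.7
ee_pos: [0.4384, 0.3464, 0.2733]
tool_rot: [0.989, 0.149, 0.0, 0.0]
force: [-0.1, -0.3, 0.6]
finger_gap: 0.0499
tool-y yaw -72.92 shift mm [-0.3  0.8 73.3]
roll about tool z (pointing down): 0.08232840218175852 j7 -2.257503074232393
4.7 [0.4384 0.3464 0.2733] [9.889e-01 1.485e-01 0.000e+00 1.000e-04]
```

View pics/w4.png

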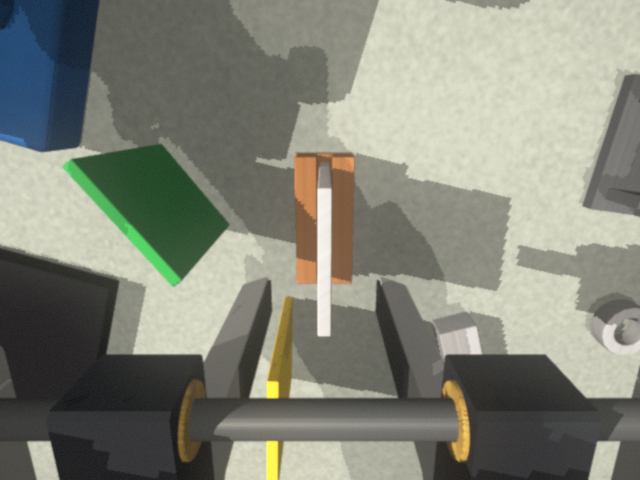

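```bash
python3 - <<'E'
from h import *
c,i=ld('w4'); s,r=pose()
for u,v,z in [(272,380,.13),(291,297,0),(324,165,.138),(324,335,.138)]:
    X=bp(c,u,v,z); print(X.round(4),(r.as_matrix().T@(X-s['ee_pos'])).round(4))
E
```

```text
[0.3515 0.3539 0.13  ] [-0.0812 -0.0324  0.1438]
[ 0.3499  0.3511 -0.    ] [-0.0837 -0.0301  0.2738]
[0.4934 0.3627 0.138 ] [0.057 0.001 0.136]
[0.3969 0.3329 0.138 ] [-0.044   0.0011  0.1358]
```

```bash
python3 -m inch '[0,0.001,0.02,0,0.05, 0,0,0.025,0,0.05, 0,0,0.018,0,0.05, 0,0,0.01,0,0.05, 0,0,0,0,0.0, 0,0,0,0,0, 0,0,0,0,0, 0,0,0,0,0, 0,0,0,0,0, 0,0,0,0,0, 0,0,0,0,0]'
python3 - <<'E'
from h import *
s,r=pose();print(s['ee_pos'],s['force'],s['finger_gap'])
E
```

```text
t: 5.85
ee_pos: [0.4382, 0.3462, 0.2]
tool_rot: [0.989, 0.149, 0.0, -0.0]
force: [-0.9, -1.8, 6.2]
finger_gap: 0.0076
[0.43821417 0.34624627 0.19997253] [-0.92933662 -1.82227176  6.23510132] 0.007649175034380256
```

```bash
python3 -m inch '[0,0,-0.005,0,0, 0,0,-0.01,0,0, 0,0,-0.02,0,0, 0,0,-0.025,0,0, 0,0,-0.025,0,0, 0,0,-0.015,0,0, 0,0,0,0,0, 0,0,0,0,0]'
python3 - <<'E'
from h import *
# target: foot centre 29 mm off the face at midwidth, plate at tool origin
a=np.radians(9.55); f=np.array([.573,.0865]); n=np.array([np.sin(a),-np.cos(a)])
T=f+.029*n; print(T); go(T[0],T[1],.192,9.55-90); s,_=pose(); print(s['force'],s['finger_gap']); snap('wrist','w5'); snap('scene','s5')
E
```

```text
t: 6.65
ee_pos: [0.438, 0.3459, 0.2991]
tool_rot: [0.989, 0.149, -0.0, 0.0]
force: [-0.1, -0.5, -2.8]
finger_gap: 0.0078
[0.57781134 0.05790191]
tool-y yaw -72.86 shift mm [ 48.8 316.4 107.2]
roll about tool z (pointing down): 7.589896961134897 j7 -2.236828975364503
[-0.11577679 -0.52026968 -2.78944141] 0.007804535741642951
6.65 [0.438  0.3459 0.2991] [ 9.888e-01  1.490e-01 -2.000e-04  2.000e-04]
6.7 [0.4379 0.3458 0.2987] [ 9.888e-01  1.490e-01 -6.000e-04  3.000e-04]
```

View pics/w5.png

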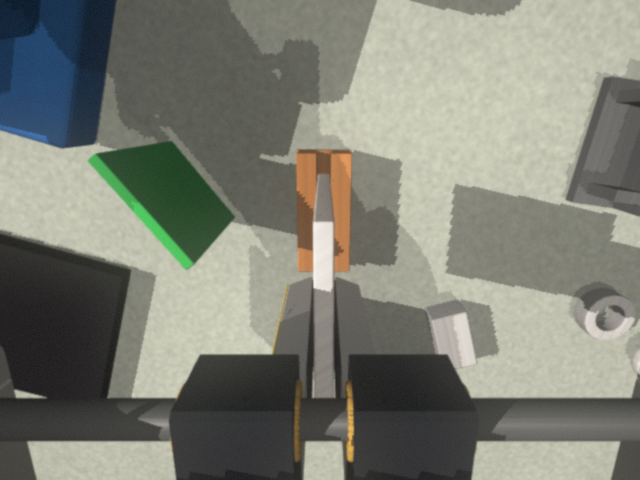

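View pics/s5.png

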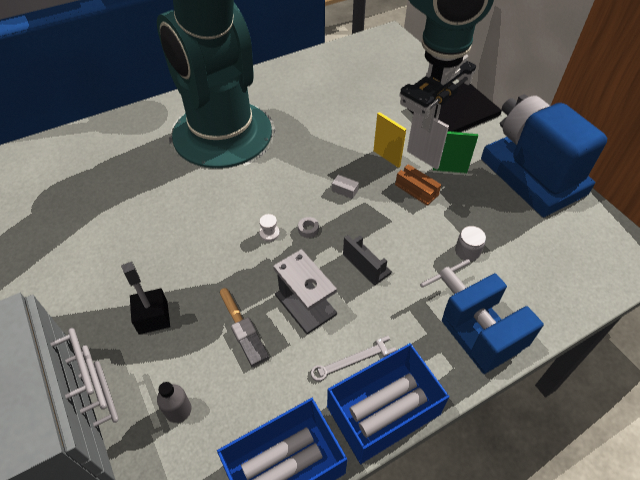

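```bash
python3 -m inch '[0.003,0.01,0,0,0, 0.005,0.025,0,0,0, 0.005,0.035,0,0,0, 0.005,0.038,0,0,0, 0.005,0.038,0,0,0, 0.005,0.038,0,0,0, 0.005,0.038,0,0,0, 0.006,0.038,0,0,0, 0.005,0.03,0,0,0, 0.003,0.018,0,0,0, 0.002,0.008,0,3.6,0, 0,0,0,4,0]'
python3 -m inch '[0,0,0,0,0, 0,0,0,0,0]'
cat > tg.py <<'E'
from h import *
a=np.radians(9.55); f=np.array([.573,.0865]); n=np.array([np.sin(a),-np.cos(a)])
T=f+.029*n; go(T[0],T[1],.192,9.55-90)
E
python3 - <<'E'
from h import *
import tg
c,_=snap('wrist','w6'); snap('scene','s6')
E
```

```text
t: 7.95
ee_pos: [0.5784, 0.0573, 0.299]
tool_rot: [0.997, 0.081, -0.0, -0.0]
force: [1.6, 0.6, -2.9]
finger_gap: 0.008
t: 8.15
ee_pos: [0.5779, 0.0592, 0.2994]
tool_rot: [0.996, 0.085, -0.0, -0.0]
force: [-0.7, -0.4, -2.1]
finger_gap: 0.0082
tool-y yaw -80.28 shift mm [ -0.2   1.3 107.4]
roll about tool z (pointing down): 0.17388973219746617 j7 -1.7580951563117129
8.15 [0.5779 0.0592 0.2994] [ 9.964e-01  8.480e-02 -2.000e-04 -1.000e-04]
8.2 [0.5779 0.0592 0.2995] [ 9.964e-01  8.470e-02 -1.000e-04 -1.000e-04]
```

View pics/w6.png

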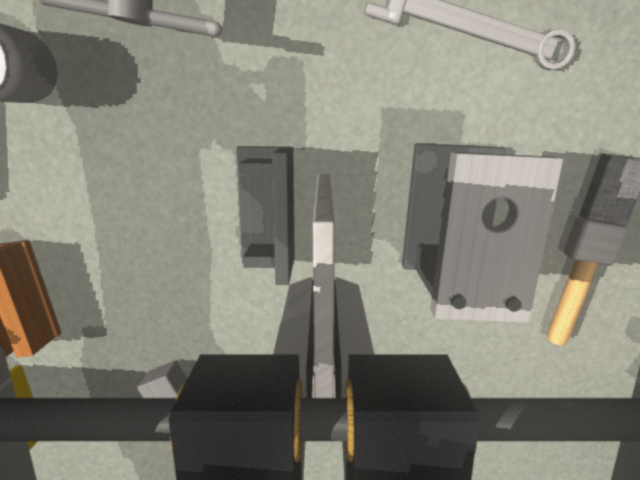

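```bash
python3 - <<'E'
from h import *
c,i=ld('w6'); s,r=pose()
for u,v,z in [(292,148,.065),(291,283,.065),(323,222,.2374),(323,175,.1074)]:
    X=bp(c,u,v,z); print(X.round(4),(r.as_matrix().T@(X-s['ee_pos'])).round(4))
E
```

```text
[0.6316 0.0924 0.065 ] [ 0.0586 -0.0237  0.2345]
[0.5217 0.0768 0.065 ] [-0.0523 -0.0268  0.2345]
[0.6224 0.0667 0.2374] [0.0452 0.0001 0.0621]
[0.6212 0.0666 0.1074] [ 4.410e-02 -1.000e-04  1.921e-01]
```

```bash
python3 -m inch '[0.002,0.003,0.015,0.2,0, 0,0,0.03,0,0, 0,0,0.03,0,0, 0,0,0.018,0,0, 0,0,0.008,0,0, 0,0,0.004,0,0, 0,0,0,0,0, 0,0,0,0,0]'
python3 - <<'E'
from h import *
import tg
print(arm.read_state()['force'])
E
```

```text
t: 9.05
ee_pos: [0.5809, 0.0562, 0.1954]
tool_rot: [0.997, 0.082, 0.001, -0.0]
force: [-0.6, 0.0, -1.5]
finger_gap: 0.0076
tool-y yaw -80.64 shift mm [-2.8 -2.2  3.4]
roll about tool z (pointing down): -0.1930994496848939 j7 -1.8267837240173102
[-0.57957294  0.04766013 -1.48962065]
```

```bash
python3 -m inch '[0,0,0.001,0,0, 0,0,0.001,0,0, 0,0,0,0,0]'; python3 -m inch '[0,0,0.001,0,0, 0,0,0,0,0]'
```

```text
t: 9.35
ee_pos: [0.5806, 0.056, 0.1928]
tool_rot: [0.997, 0.081, 0.0, 0.0]
force: [-0.2, 0.3, -1.9]
finger_gap: 0.0078
t: 9.55
ee_pos: [0.5808, 0.0562, 0.192]
tool_rot: [0.997, 0.082, 0.0, -0.0]
force: [-1.5, -0.2, 2.6]
finger_gap: 0.0081
```

```bash
python3 -m inch '[0,0,0,0,0.024, 0,0,0,0,0.024, 0,0,0,0,0.024, 0,0,0,0,0.024]'; python3 - <<'E'
from h import *
snap('wrist','w7'); _,i=snap('scene','s7'); crop(i,240,60,480,330,2.2,'pics/s7c.png')
E
```

```text
t: 9.95
ee_pos: [0.5806, 0.0561, 0.1916]
tool_rot: [0.997, 0.082, -0.0, -0.0]
force: [-0.7, -0.7, 0.3]
finger_gap: 0.0237
9.95 [0.5806 0.0561 0.1916] [ 0.9967  0.0815 -0.     -0.    ]
10.0 [0.5805 0.0561 0.1916] [ 9.967e-01  8.150e-02 -1.000e-04 -0.000e+00]
```

View pics/w7.png

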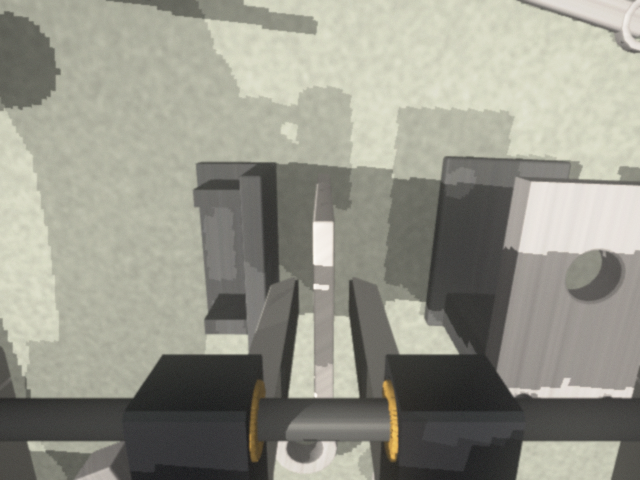

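View pics/s7c.png

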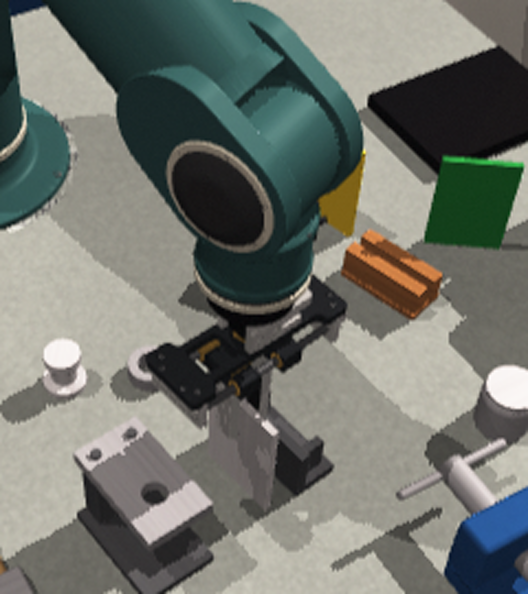

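```bash
python3 -m inch '[0,-0.003,0,0,0.024, 0,-0.004,0,0,0.024, 0,-0.003,0,0,0.024, 0,-0.003,0,0,0.024, 0,-0.003,0,0,0.024, 0,-0.003,0,0,0.024, 0,-0.003,0,0,0.024, 0,-0.003,0,0,0.024, 0,-0.003,0,0,0.024, 0,-0.003,0,0,0.024, 0,-0.003,0,0,0.024, 0,0,0,0,0.024]'; python3 - <<'E'
from h import *
snap('wrist','w8')
E
```

```text
t: 11.25
ee_pos: [0.5749, 0.0902, 0.1917]
tool_rot: [0.997, 0.082, -0.0, -0.0]
force: [-0.2, 0.6, -0.1]
finger_gap: 0.0243
11.25 [0.5749 0.0902 0.1917] [ 9.966e-01  8.180e-02 -0.000e+00 -1.000e-04]
```

View pics/w8.png

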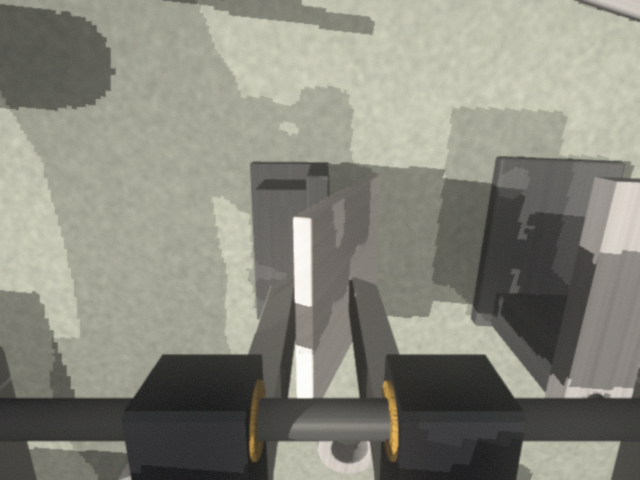

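```bash
python3 -m inch '[0,-0.002,0,0,0.024, 0,-0.002,0,0,0.024, 0,-0.002,0,0,0.024, 0,-0.002,0,0,0.024, 0,0,0,0,0.024, 0,0,0,0,0.024]'; python3 - <<'E'
from h import *
snap('wrist','w9');_,i=snap('scene','s9'); crop(i,240,60,480,330,2.2,'pics/s9c.png')
E
```

```text
t: 11.9
ee_pos: [0.5737, 0.0976, 0.1917]
tool_rot: [0.997, 0.082, -0.0, -0.0]
force: [-0.2, 0.8, 0.8]
finger_gap: 0.0242
11.9 [0.5737 0.0976 0.1917] [ 9.967e-01  8.160e-02 -0.000e+00 -1.000e-04]
11.95 [0.5737 0.0975 0.1917] [ 9.967e-01  8.150e-02  0.000e+00 -1.000e-04]
```

View pics/w9.png

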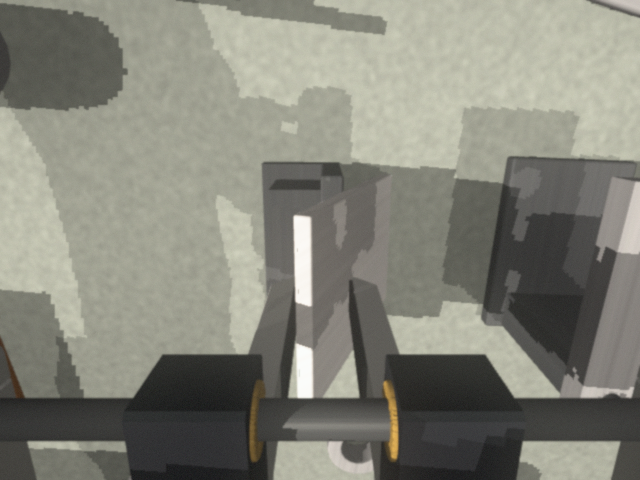

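View pics/s9c.png

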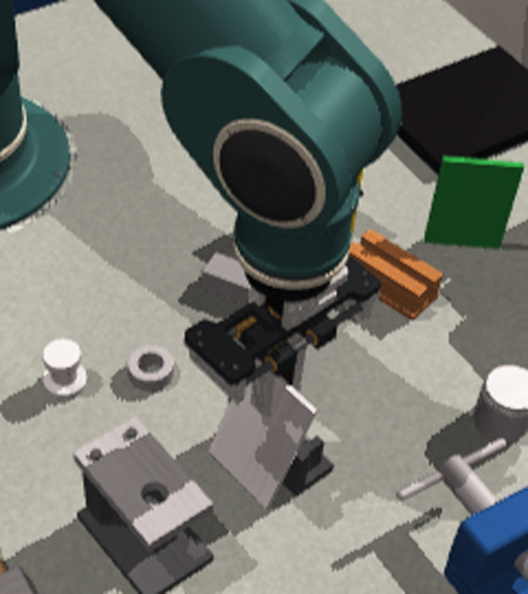

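```bash
cat > tilt.py <<'E'
from h import *
from scipy.optimize import least_squares
def tilt(c,obs):
    # plate pose: foot centre (X,Y), yaw of x, tilt toward +normal; obs: list of (local pt, (u,v))
    def pts(p):
        a=p[2]; th=p[3]; ex=np.array([np.cos(a),np.sin(a),0]); en=np.array([-np.sin(a),np.cos(a),0])
        ez=np.cos(th)*np.array([0,0,1])+np.sin(th)*en; ey=np.cos(th)*en-np.sin(th)*np.array([0,0,1])
        o=np.array([p[0],p[1],.004*np.sin(th)]); return lambda l:o+l[0]*ex+l[1]*ey+l[2]*ez
    f=lambda p:np.concatenate([np.array(pj(c,pts(p)(l)))-uv for l,uv in obs])
    r=least_squares(f,[.58,.058,.167,.35]); a=.1667; 
    d=(r.x[:2]-[.573,.0865])@[np.sin(a),-np.cos(a)]; e=(r.x[:2]-[.573,.0865])@[np.cos(a),np.sin(a)]
    print('foot',r.x[:2].round(4),'d',d.round(4),'along',e.round(4),'yaw',np.degrees(r.x[2]).round(1),'tilt deg',np.degrees(r.x[3]).round(1)); print(f(r.x).round(1))
E
python3 - <<'E'
from tilt import *
c,i=ld('w9'); crop(i,240,140,440,300,4,'pics/w9c.png')
E
```

View pics/w9c.png

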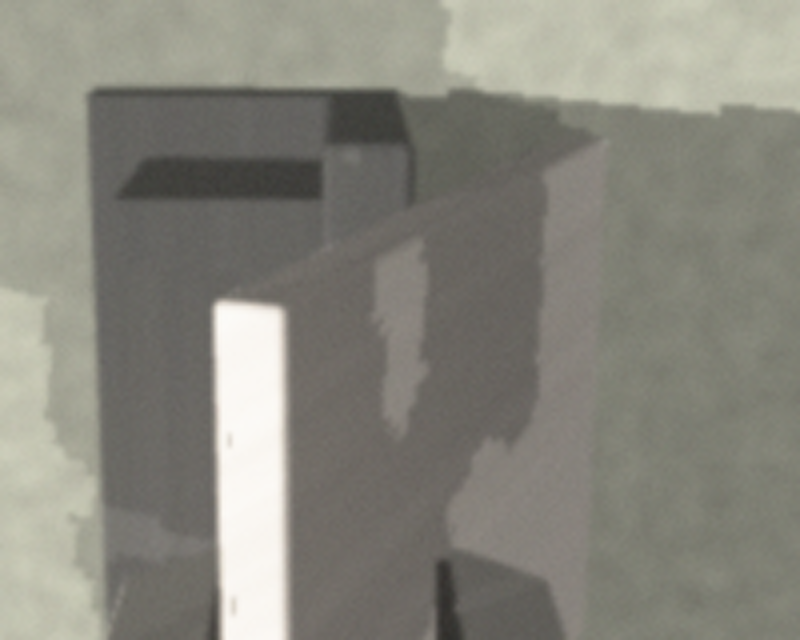

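```bash
python3 - <<'E'
from tilt import *
c,i=ld('w9')
U=lambda x,y:(240+x/4,140+y/4)
tilt(c,[((.045,-.004,0),U(606,138)),((.045,-.004,.13),U(287,305)),((.045,.004,.13),U(213,300))])
E
```

```text
foot [0.5805 0.057 ] d 0.0304 along 0.0025 yaw 8.7 tilt deg 22.4
[ 0.  -0.1  0.2  0.5 -0.2 -0.4]
```

```bash
python3 -m inch '[0,-0.0015,0,0,0.024, 0,-0.001,0,0,0.024, 0,0,0,0,0.024, 0,0,0,0,0.024]'; python3 - <<'E'
from h import *
_,i=snap('wrist','w10'); crop(i,240,140,440,300,4,'pics/w10c.png')
E
```

```text
t: 12.4
ee_pos: [0.5733, 0.1, 0.1916]
tool_rot: [0.997, 0.082, -0.0, -0.0]
force: [-0.1, -0.8, 0.6]
finger_gap: 0.0241
12.4 [0.5733 0.1    0.1916] [ 9.967e-01  8.150e-02 -1.000e-04 -0.000e+00]
```

View pics/w10c.png

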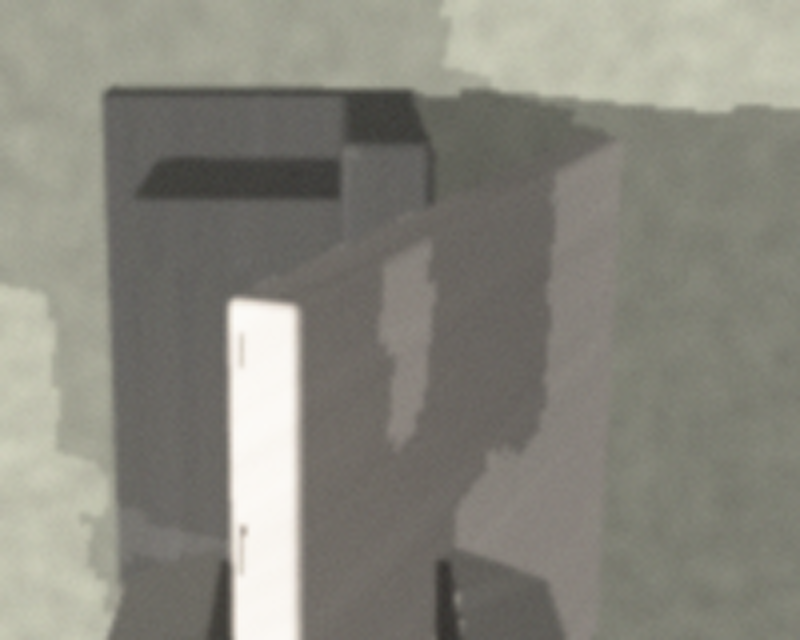

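```bash
python3 -m inch '[0,-0.0015,0,0,0.024, 0,0,0,0,0.028, 0,0,-0.003,0,0.028, 0,0,-0.006,0,0.028, 0,0,-0.01,0,0.028, 0,0,-0.015,0,0.028, 0,0,-0.025,0,0.028, 0,0,-0.03,0,0.028, 0,0,-0.03,0,0.028, 0,0,-0.03,0,0.05, 0,0,0,0,0.05, 0,0,0,0,0.05]'; python3 - <<'E'
from h import *
_,i=snap('wrist','w11'); 
E
```

```text
t: 13.65
ee_pos: [0.5731, 0.1015, 0.3419]
tool_rot: [0.997, 0.081, 0.001, 0.0]
force: [-0.2, 0.3, -1.4]
finger_gap: 0.0479
13.65 [0.5731 0.1015 0.3419] [9.967e-01 8.150e-02 9.000e-04 1.000e-04]
```

View pics/w11.png

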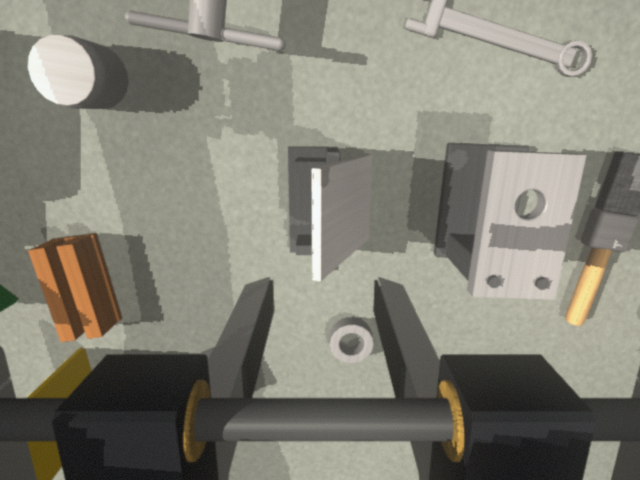

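```bash
python3 - <<'E'
from tilt import *
c,i=ld('w11'); crop(i,280,130,390,300,5,'pics/w11c.png'); crop(i,460,130,600,310,4,'pics/w11d.png')
tilt(c,[((.045,-.004,0),(371,155)),((.045,-.004,.13),(321,169)),((.045,.004,.13),(312,169)),((-.045,-.004,.13),(321,278)),((-.045,.004,.13),(312,280))])
e=arm.read_state()
go(.4638,-.3538,.34,-1)
go(.4638,-.3538,.34,-91)
E
```

```text
foot [0.581  0.0567] d 0.0307 along 0.003 yaw 9.0 tilt deg 22.9
[ 0.6 -1.1  0.4 -1.  -0.5 -1.6 -0.1  3.7 -0.3  0.2]
tool-y yaw -80.65 shift mm [-181.5  431.4    0.9]
roll about tool z (pointing down): -79.65347398344474 j7 -1.8190493116178725
tool-y yaw -80.65 shift mm [-181.5  431.4    0.9]
roll about tool z (pointing down): 10.34652601655526 j7 -1.8190493116178725
```

View pics/w11d.png

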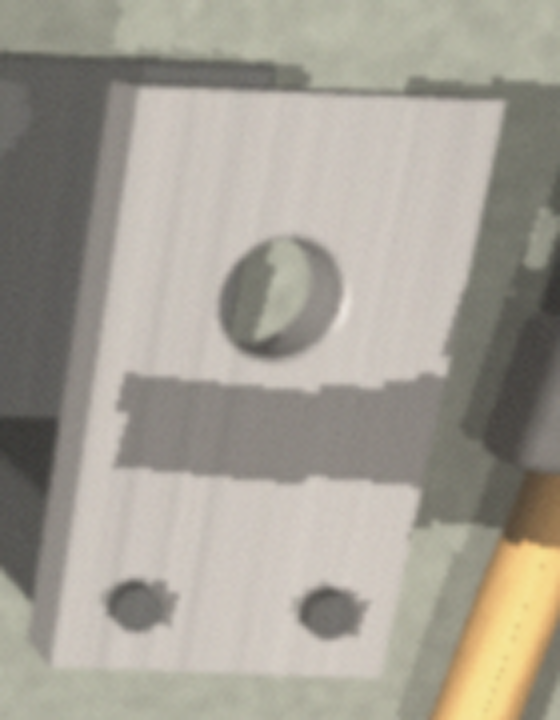

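```bash
python3 -m inch '[-0.005,0.015,0,0,0.05, -0.015,0.035,0,0,0.05, -0.018,0.042,0,0,0.05, -0.018,0.042,0,0,0.05, -0.018,0.042,0,0,0.05, -0.018,0.042,0,0,0.05, -0.018,0.042,0,0,0.05, -0.018,0.042,0,0,0.05, -0.018,0.042,0,0,0.05, -0.015,0.04,0,0,0.05, -0.01,0.03,0,0,0.05, 0,0.01,0,5,0.05]'
python3 -m inch '[0,0,0,5.3,0.05, 0,0,0,0,0.05, 0,0,0,0,0.05]'
python3 - <<'E'
from tilt import *
c,i=ld('w11'); P=lambda x,y:bp(c,460+x/4,130+y/4,.11)
q=[P(*p) for p in [(135,88),(507,100),(383,675),(52,665)]]; C=sum(q)/4; d=(q[0]+q[1]-q[2]-q[3]); d/=np.linalg.norm(d)
print('hole',P(282,297),'pred',C+.02*d)
go(.4638,-.3538,.2455,-91); _,i=snap('wrist','w12')
E
```

```text
t: 14.9
ee_pos: [0.4705, -0.3491, 0.3395]
tool_rot: [0.999, 0.035, -0.001, -0.0]
force: [-0.8, 0.7, -0.1]
finger_gap: 0.0497
t: 15.2
ee_pos: [0.4728, -0.3447, 0.3402]
tool_rot: [1.0, -0.007, -0.0, -0.0]
force: [-1.1, -0.1, -0.4]
finger_gap: 0.05
hole [ 0.61543148 -0.05676657  0.11      ] pred [ 0.6151793  -0.05733546  0.11      ]
tool-y yaw -90.79 shift mm [-8.8  9.3 94.7]
roll about tool z (pointing down): 0.21357282226549046 j7 -1.113003305382863
15.2 [ 0.4728 -0.3447  0.3402] [ 1.0e+00 -6.9e-03 -4.0e-04 -3.0e-04]
```

View pics/w12.png

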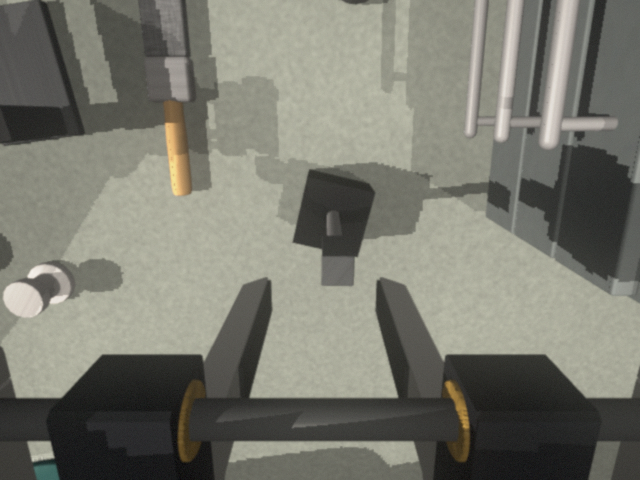

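```bash
python3 - <<'E'
from h import *
c,i=ld('w12'); c1,_=ld('w1'); import pickle
crop(i,290,160,390,300,5,'pics/w12c.png')
def tri(obs):
    A=[];b=[]
    for c,u,v in obs:
        x=(u-c['cx'])/c['fx'];y=(v-c['cy'])/c['fy'];R,t=c['R'],c['t']
        A+=[R[0]-x*R[2],R[1]-y*R[2]];b+=[x*t[2]-t[0],y*t[2]-t[1]]
    s=np.linalg.lstsq(np.array(A),np.array(b),rcond=None); return s[0],s[1]
print(tri([(c,488,215),(c1,458,185)]),tri([(c,628,293),(c1,567,241)]),tri([(c,471,135),(c1,468,100)]),tri([(c,548,147),(c1,530,93)]))
E
```

```text
(array([ 0.4523184 , -0.51891883,  0.00448145]), array([1.66908935e-06])) (array([ 0.44780101, -0.54019971,  0.18942062]), array([9.45653216e-05])) (array([ 0.53698219, -0.47593004,  0.05440136]), array([1.00984587e-06])) (array([ 0.53641784, -0.47409501,  0.1857617 ]), array([1.22302411e-06]))
```

View pics/w12c.png

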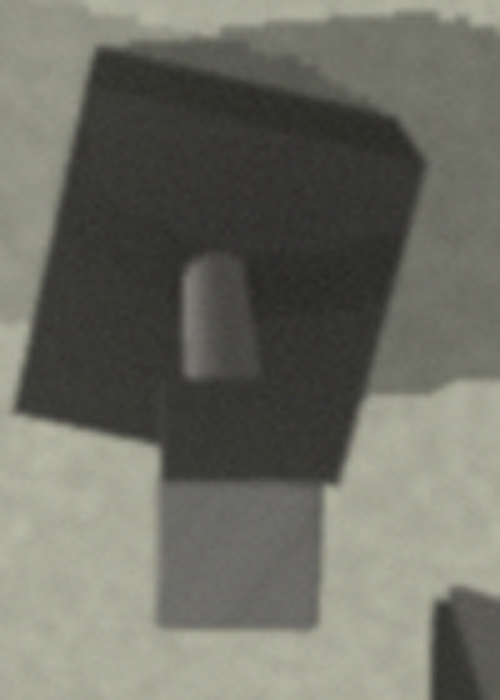

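```bash
python3 - <<'E'
from h import *
c,i=ld('w12'); P=lambda x,y,z:bp(c,290+x/5,160+y/5,z)
q=[P(x,y,.19) for x,y in [(160,480),(323,482),(317,628),(156,627)]];C=sum(q)/4;print(C,np.linalg.norm(q[0]-q[1]),np.linalg.norm(q[0]-q[3]))
for a,b in [(0,1),(3,2),(3,0),(2,1)]: d=q[b]-q[a]; print(np.degrees(np.arctan2(d[1],d[0])))
s=P(213,255,.055);print('shank far/top in socket',s)
go(C[0],C[1],.2455,-91)
E
```

```text
[ 0.46412588 -0.35370047  0.19      ] 0.01964721855707659 0.019173860494404945
-91.4848821597487
-91.12315533407542
-2.2774252274188678
-1.7253912210646387
shank far/top in socket [ 0.47035268 -0.35345095  0.055     ]
tool-y yaw -90.78 shift mm [-8.6  9.3 94.9]
roll about tool z (pointing down): 0.2196416609226759 j7 -1.113257488004877
```

```bash
python3 -m inch '[-0.0086,0.0092,0,0.8,0.05, 0,0,0.01,0,0.05, 0,0,0.025,0,0.05, 0,0,0.03,0,0.05, 0,0,0.02,0,0.05, 0,0,0.01,0,0.05, 0,0,0,0,0.05, 0,0,0,0,0.05]'
python3 - <<'E'
from h import *
go(.4641,-.3537,.2455,-91.6)
E
```

```text
t: 16.05
ee_pos: [0.4647, -0.3539, 0.2463]
tool_rot: [1.0, -0.015, 0.0, 0.0]
force: [-0.5, -0.1, 1.1]
finger_gap: 0.05
tool-y yaw -91.74 shift mm [-0.6 -0.2  0.8]
roll about tool z (pointing down): -0.14297955030217224 j7 -1.140434688558723
```

```bash
python3 -m inch '[-0.0005,0,0.0005,0,0.0, 0,0,0,0,0, 0,0,0,0,0, 0,0,0,0,0, 0,0,0,0,0, 0,0,0,0,0]'
python3 -m inch '[0,0,-0.005,0,0, 0,0,-0.01,0,0, 0,0,-0.015,0,0, 0,0,-0.02,0,0, 0,0,-0.03,0,0, 0,0,-0.03,0,0, 0,0,-0.03,0,0, 0,0,-0.02,0,0, 0,0,0,0,0, 0,0,0,0,0]'
python3 - <<'E'
from h import *
_,i=snap('wrist','w13'); _,j=snap('scene','s13'); crop(j,80,170,240,350,3.2,'pics/s13c.png')
go(.6154,-.0568,.35,-91.6)
E
```

```text
t: 16.65
ee_pos: [0.464, -0.3539, 0.2453]
tool_rot: [1.0, -0.015, 0.0, 0.0]
force: [-0.4, 0.2, 3.4]
finger_gap: 0.0199
t: 17.65
ee_pos: [0.4639, -0.3536, 0.4054]
tool_rot: [1.0, -0.015, 0.0, 0.0]
force: [-0.4, -0.7, -2.5]
finger_gap: 0.0197
17.65 [ 0.4639 -0.3536  0.4054] [ 9.999e-01 -1.520e-02  2.000e-04  2.000e-04]
17.7 [ 0.4637 -0.3535  0.4046] [ 9.999e-01 -1.530e-02 -4.000e-04 -3.000e-04]
tool-y yaw -91.75 shift mm [ 142.7 -301.2   54.3]
roll about tool z (pointing down): -0.1452915627773308 j7 -1.0891123145480877
```

View pics/w13.png

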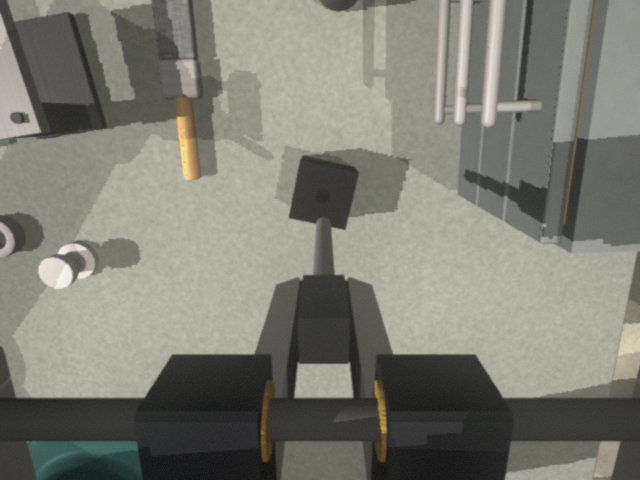

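View pics/s13c.png

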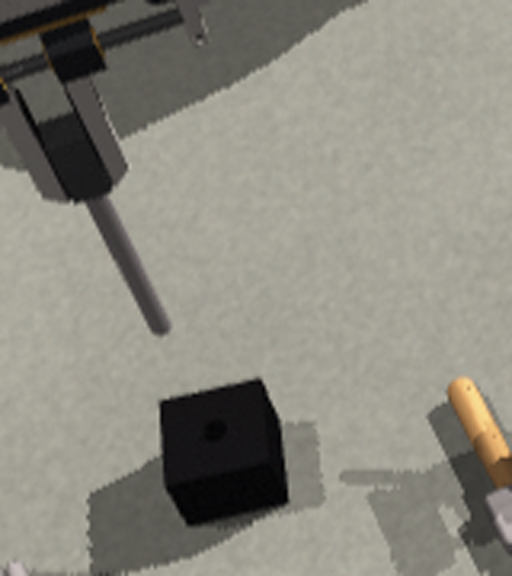

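```bash
python3 -m inch '[0.004,-0.008,0,0,0, 0.01,-0.02,0,0,0, 0.015,-0.03,0,0,0, 0.018,-0.038,0,0,0, 0.018,-0.04,0,0,0, 0.018,-0.04,0,0,0, 0.018,-0.04,0,0,0, 0.017,-0.038,0,0,0, 0.013,-0.027,0,0,0, 0.008,-0.014,0,0,0, 0.004,-0.006,0,0,0, 0,0,0,0,0]'
python3 -m inch '[0,0,0,0,0, 0,0,0,0,0, 0,0,0,0,0]'
python3 - <<'E'
from h import *
c,i=snap('wrist','w14'); crop(i,230,130,430,310,4,'pics/w14c.png')
go(.6154,-.0568,.35,-91.6)
c,i=ld('w13'); crop(i,280,190,370,310,5,'pics/w13c.png')
E
```

```text
t: 18.95
ee_pos: [0.6162, -0.0572, 0.4047]
tool_rot: [1.0, -0.015, -0.0, -0.0]
force: [0.1, 0.0, -1.6]
finger_gap: 0.0198
t: 19.25
ee_pos: [0.6158, -0.0583, 0.4052]
tool_rot: [1.0, -0.016, 0.0, 0.0]
force: [0.0, 0.6, -1.5]
finger_gap: 0.0193
19.25 [ 0.6158 -0.0583  0.4052] [ 9.999e-01 -1.600e-02  0.000e+00  1.000e-04]
tool-y yaw -91.81 shift mm [-0.5 -1.3 55.2]
roll about tool z (pointing down): -0.21382580127837514 j7 -1.703759022478644
```

View pics/w14c.png

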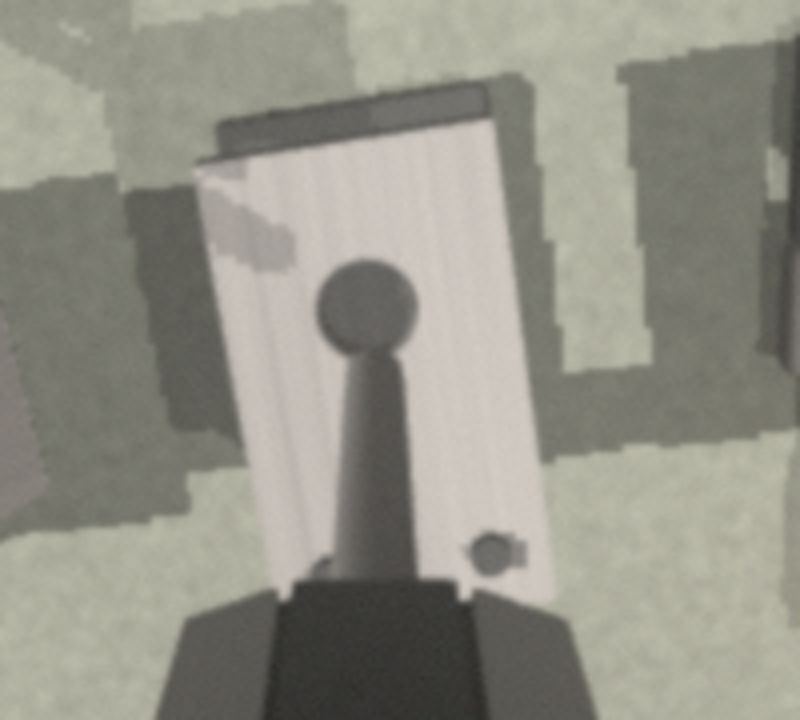

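View pics/w13c.png

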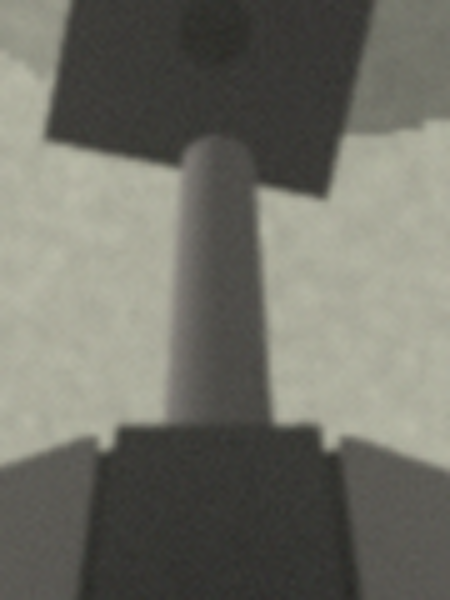

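```bash
python3 - <<'E'
from h import *
c,i=ld('w14'); print('hole',bp(c,230+367/4,130+308/4,.11))
s,r=pose(); M=r.as_matrix()
X=bp(c,230+367/4,130+308/4,.11); print('hole in tool',M.T@(X-s['ee_pos']))
c,i=ld('w13')
Mt=M  # orientation same in w13
T=np.array([.4639,-.3536,.4054])
for z in (.2353,.2343,.2333): 
    X=bp(c,280+218/5,190+135/5,.4054-z); print(z,Mt.T@(X-T))
# predicted silhouette for straight rod
for rad,dz in [(6,.2333),(5,.2343),(4,.2353),(3,.2353)]:
    print(rad,pj(c,T+Mt@np.array([rad/1000,0,dz])))
for z in (.190,.21): print([pj(c,T+Mt@np.array([0,sg*.006,z])) for sg in (-1,1)])
E
```

```text
hole [ 0.61538406 -0.0572354   0.11      ]
hole in tool [-0.00053436 -0.00087371  0.29523546]
0.2353 [0.00454224 0.00059    0.23530018]
0.2343 [0.00478794 0.00058878 0.23430018]
0.2333 [0.00503363 0.00058755 0.23330018]
6 (np.float64(322.8635549664984), np.float64(215.81736309005277))
5 (np.float64(322.86294264880866), np.float64(216.7405111526663))
4 (np.float64(322.862334996085), np.float64(217.6566261759205))
3 (np.float64(322.8604766177002), np.float64(218.86821292341497))
[(np.float64(314.1835537217848), np.float64(238.83375629434474)), (np.float64(331.3931704066005), np.float64(238.86316914934434))]
[(np.float64(314.7602272770516), np.float64(231.03388338809256)), (np.float64(330.87989920972655), np.float64(231.06161968069696))]
```

```bash
python3 -m inch '[-0.0004,-0.001,0.005,0,0, 0,0,0.012,0,0, 0,0,0.014,0,0, 0,0,0.008,0,0, 0,0,0.004,0,0, 0,0,0,0,0, 0,0,0,0,0, 0,0,0,0,0]'
python3 - <<'E'
from h import *
c,i=snap('wrist','w15'); crop(i,230,130,430,310,4,'pics/w15c.png')
go(.6154,-.057,.2905,-91.6)
c,j=snap('scene','s15'); crop(j,220,180,380,340,5,'pics/s15c.png')
E
```

```text
t: 20.1
ee_pos: [0.6159, -0.0562, 0.3626]
tool_rot: [1.0, -0.015, 0.0, -0.0]
force: [0.2, 0.0, -1.9]
finger_gap: 0.0197
20.1 [ 0.6159 -0.0562  0.3626] [ 9.999e-01 -1.520e-02  4.000e-04 -0.000e+00]
tool-y yaw -91.75 shift mm [-0.5  0.8 72.1]
roll about tool z (pointing down): -0.1477282245611491 j7 -1.7185692459761206
20.15 [ 0.6159 -0.0562  0.3626] [ 9.999e-01 -1.530e-02  3.000e-04  0.000e+00]
```

View pics/w15c.png

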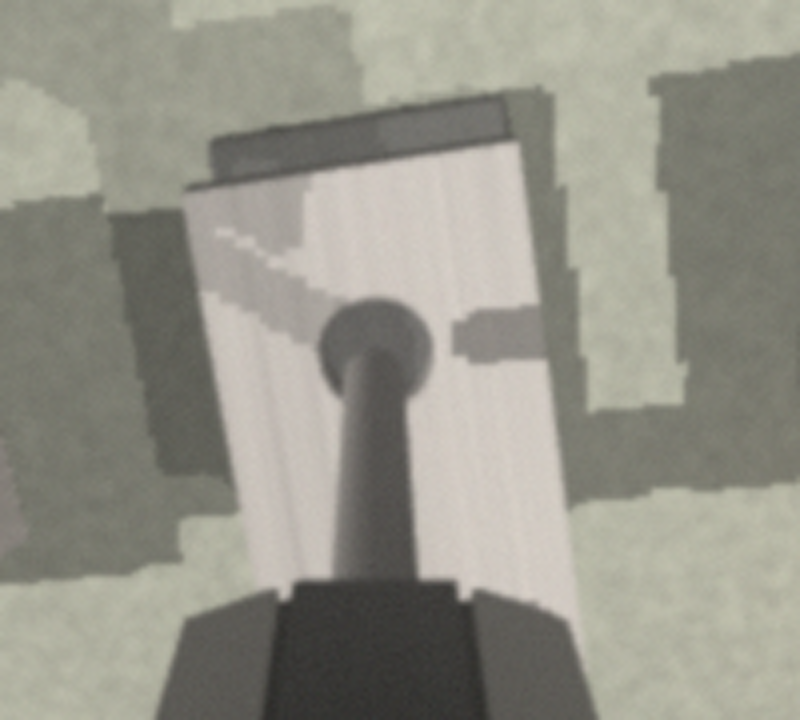

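View pics/s15c.png

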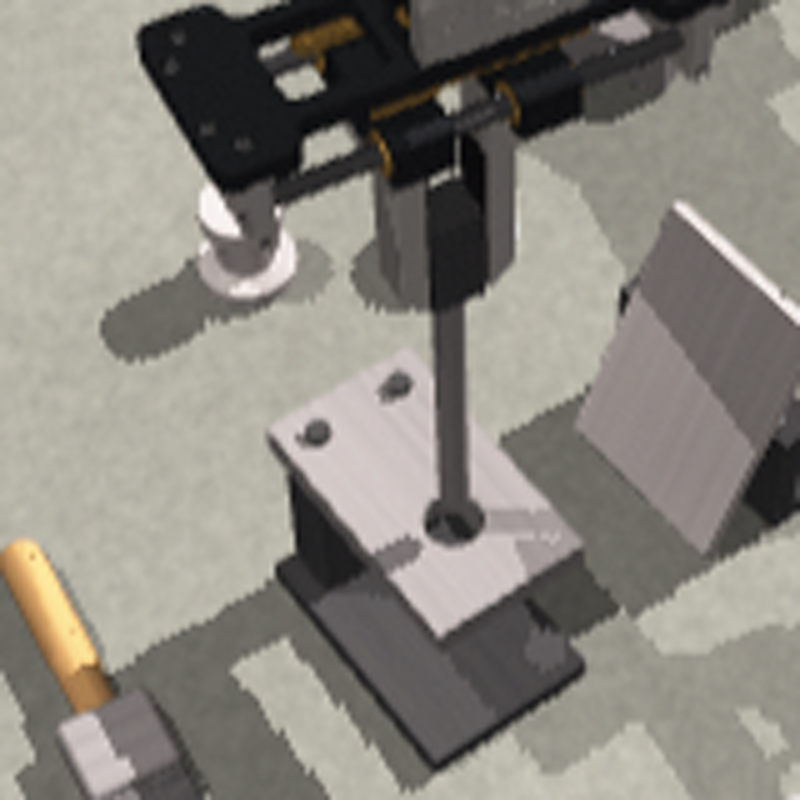

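```bash
python3 - <<'E'
from h import *
c,i=ld('w15'); X=bp(c,230+376/4,130+354/4,.11); print(X)
s,r=pose(); print(r.as_matrix().T@(X-s['ee_pos']))
E
```

```text
[ 0.6149945  -0.05709695  0.11      ]
[-0.00096199  0.00092987  0.25251785]
```

```bash
python3 -m inch '[-0.0006,0.0007,0,0,0, 0,0,0,0,0, 0,0,0.003,0,0, 0,0,0.005,0,0, 0,0,0.004,0,0, 0,0,0,0,0, 0,0,0,0,0]'
python3 - <<'E'
from h import *
go(.6153,-.057,.2905,-91.6)
c,i=snap('wrist','w16'); crop(i,230,130,430,310,4,'pics/w16c.png')
E
```

```text
t: 20.9
ee_pos: [0.6151, -0.0569, 0.35]
tool_rot: [1.0, -0.015, -0.0, -0.0]
force: [1.1, -0.9, -2.0]
finger_gap: 0.0199
tool-y yaw -91.75 shift mm [ 0.2  0.1 59.5]
roll about tool z (pointing down): -0.14570018467497903 j7 -1.7213871851238314
20.9 [ 0.6151 -0.0569  0.35  ] [ 9.999e-01 -1.520e-02 -2.000e-04 -1.000e-04]
```

View pics/w16c.png

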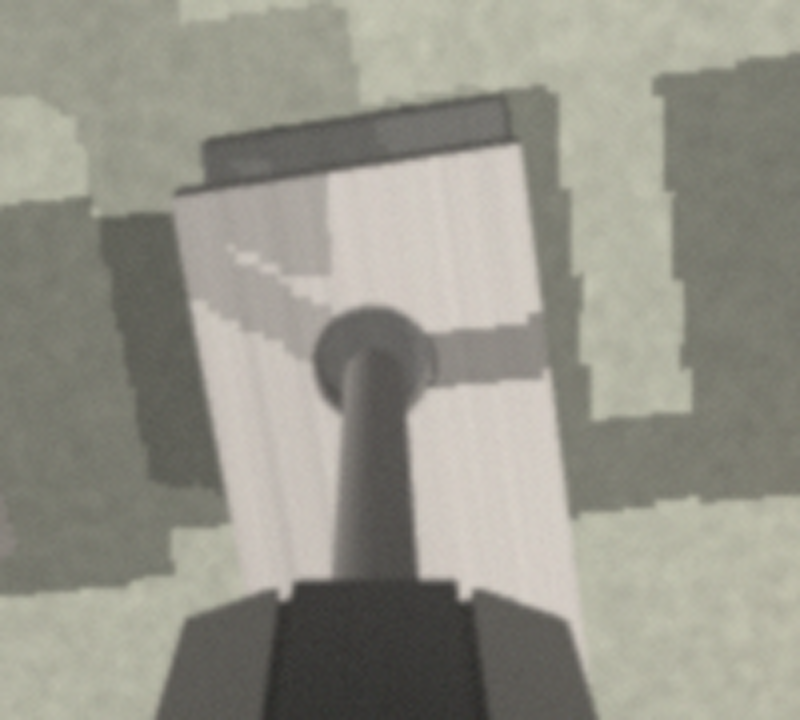

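```bash
python3 -m inch '[0,0,0.003,0,0, 0,0,0.006,0,0, 0,0,0.008,0,0, 0,0,0.008,0,0, 0,0,0,0,0, 0,0,0,0,0]'
python3 - <<'E'
from h import *
go(.6153,-.057,.2905,-91.6)
print(arm.read_state()['force'])
c,i=snap('wrist','w17'); crop(i,230,130,430,310,4,'pics/w17c.png')
E
```

```text
t: 21.55
ee_pos: [0.6151, -0.0569, 0.3249]
tool_rot: [1.0, -0.015, -0.0, -0.0]
force: [-0.1, 0.7, -1.9]
finger_gap: 0.0201
tool-y yaw -91.75 shift mm [ 0.2  0.1 34.4]
roll about tool z (pointing down): -0.14687390116198173 j7 -1.7307477463499406
[-0.14202907  0.67519747 -1.91761395]
21.55 [ 0.6151 -0.0569  0.3249] [ 9.999e-01 -1.520e-02 -2.000e-04 -1.000e-04]
```

View pics/w17c.png

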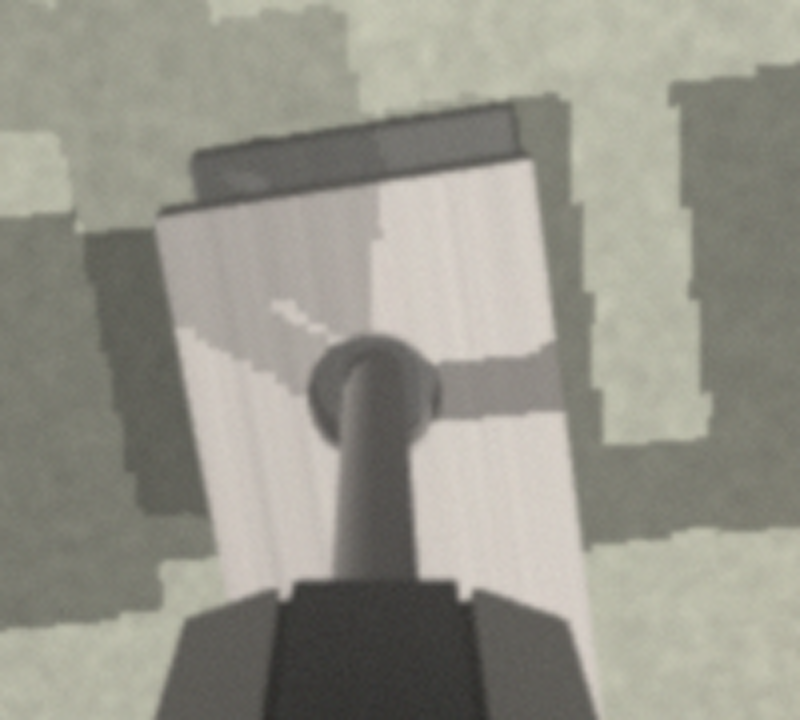

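```bash
python3 -m inch '[0,0,0.004,0,0, 0,0,0.007,0,0, 0,0,0.008,0,0, 0,0,0.007,0,0, 0,0,0.005,0,0, 0,0,0.003,0,0, 0,0,0,0,0, 0,0,0,0,0, 0,0,0,0,0, 0,0,0,0,0, 0,0,0,0,0]'
python3 - <<'E'
from h import *
go(.6153,-.057,.2905,-91.6)
s=arm.read_state();print(s['force'],np.abs(s['joint_velocities']).max())
c,i=snap('wrist','w18'); crop(i,230,130,430,310,4,'pics/w18c.png')
c,j=snap('scene','s18'); crop(j,220,180,410,340,4.2,'pics/s18c.png')
E
```

```text
t: 22.7
ee_pos: [0.6152, -0.0569, 0.2913]
tool_rot: [1.0, -0.015, 0.0, 0.0]
force: [-0.3, -0.6, -2.5]
finger_gap: 0.02
tool-y yaw -91.75 shift mm [0.1 0.1 0.8]
roll about tool z (pointing down): -0.14981764331957947 j7 -1.7449408200633187
[-0.30327069 -0.5524458  -2.54821412] 0.0027179954319149647
22.7 [ 0.6152 -0.0569  0.2913] [ 9.999e-01 -1.530e-02  1.000e-04  0.000e+00]
22.75 [ 0.6152 -0.0569  0.2913] [ 9.999e-01 -1.520e-02  1.000e-04 -0.000e+00]
```

View pics/w18c.png

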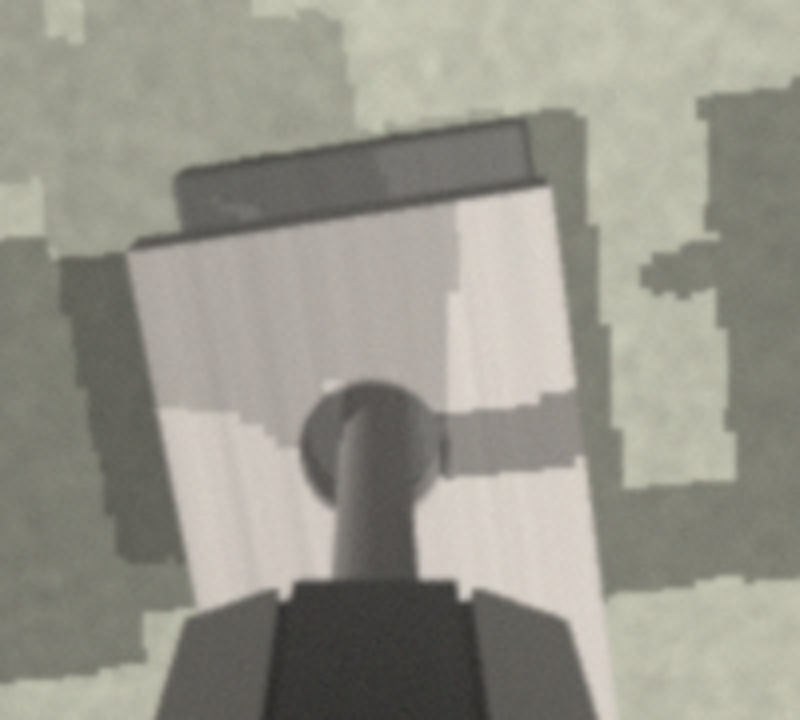

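View pics/s18c.png

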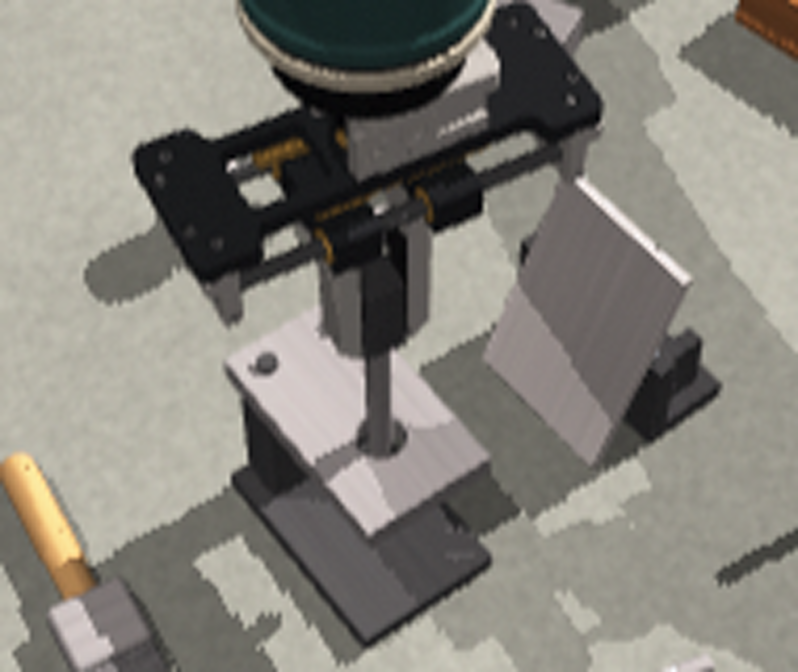

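```bash
python3 -m inch '[0,0,0,0,0, 0,0,0,0,0, 0,0,0,0,0, 0,0,0,0,0, 0,0,0,0,0]'; python3 - <<'E'
from rig import arm
print(arm.finish_job())
E
```

```text
t: 23.3
ee_pos: [0.6151, -0.0569, 0.2911]
tool_rot: [1.0, -0.015, -0.0, -0.0]
force: [-0.2, -0.9, -0.9]
finger_gap: 0.0198
the job is handed in; nothing more can be done
None
```

I handed the job in at 23.3 s; the interface gives no verdict, so what follows is from my own checks.

- **Sight plate:** It was lifted from the rack, stood on the table about 30 mm in front of the angle plate's face, and tipped back with the fingers loosely open. Once I had let go, I measured a tilt of about 22–23°, a foot about 30 mm from the face and 3 mm off its middle, and about 0.5° out of square. It was still leaning in the last scene picture.
- **Probe rod:** It is held by its handle with the tip about 56 mm above the table. The rod looked straight in the gripper, to within about 0.5 mm at the tip. In the last wrist picture it was about 0.5 mm off centre in the hole, and three earlier hole measurements agreed to within about 0.6 mm.
- **Contact and speed:** There was no sign of the rod touching the stand while lowering. The wrist force stayed at a few newtons and the arm was at rest.

None of the checks failed, and no bystander was touched as far as the pictures show. I had no direct reading of rod-to-stand contact, so "no touch" rests on the pictures and the wrist force.

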